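# Fit the chopping blade in the bowl cutter

### The arm

A 7-joint arm with a two-finger parallel gripper is mounted at the origin on the work surface. World frame = base frame: x ahead of the robot, y to its left, z up, the work surface at z = 0. Lengths are in m, angles in degrees, forces in N, time in s.
With the tool pointing down it reaches from about 0.4 to 0.85 m from the base axis. Payload 4.4 kg.
Tool frame: the origin (TCP) lies between the finger pads; the fingertips stand 22 mm ahead of it and the grasp point (between the pads) lies 3 mm ahead of it; z points along the fingers, y is the line along which they close (so a half turn about z gives the same grasp; the last joint's range is limited). The gripper opens to 94 mm and grips with 3 to 60 N. Pads are 16 mm wide; open, the fingers measure 119 mm over their backs; the gripper's body (75 mm by 177 mm) begins 78 mm behind the grasp point.
Start: joints at [-70.233, 36.005, 2.206, 86.941, -1.547, 57.084, -1.146], TCP at [0.26, 0.596, 0.227] pointing down, gripper open.
Joint ranges: [-175.42, 175.42], [-21.48, 121.26], [-71.46, 75.88], [10.55, 141.38], [-63.04, 243.04], [13.31, 113.54], [-168.57, 168.57]. Speed limits (degrees/s): [147.25, 147.25, 180, 180, 180, 180, 180].

### API

Orientations are given as a 3x3 rotation matrix whose columns are the frame's x, y, z axes.
In Python, from bench import observe, snapshot, camera_params, hand_in gives the robot as it stands. The module is installed in compiled form; this text tells all that it offers.
- The arm moves only by the shell command python3 -m crank 'ROWS' [OPENING] [FORCE]. ROWS is JSON, a list of rows, each an object of numbers: "x", "y", "z": the shift along the tool's x, y, z in cm; "roll": the turn about the tool's z in degrees. A call has 1 to 5 rows; each row shifts and turns the commanded pose from where the row before left it, along the tool's axes as they then stand; what a row does not reach is not made up. A row lasts 1/10 s, in which the tool goes at most 50 mm and 8.59 degrees, less where a joint would pass 70% of its speed; a pose out of reach is approached as far as the arm can. A call is refused whole if a number of a shift passes 5 or a number of a turn 8.59, either way. A call with a gripper value outside its range is refused whole. OPENING is the opening, from 0 (shut) to 1 (fully open), set as the call begins (- or left out, the last holds). The fingers move at their own pace and stop on an object; FORCE is the grip in N (left out, the last holds). Time passes only in rows, so rows that do not move let the fingers close. It gives the time, the measured TCP pose, the force, the opening and the grip force at its end, in the units of the state.
- observe(): the state, without advancing time (a new reading comes with each control period).
- snapshot(name): name is "scene" or "side" or "wrist"; returns (picture, depth): 420x560x3 uint8, red, green, blue; 420x560 float32, m along the optical axis (not along the pixel's ray), 0 where there is no reading.
- camera_params(name): a dict with "intrinsics" (3x3 intrinsics, pixels), "R" (3x3) and "t" (3): a world point X has camera coordinates R X + t. Camera axes: x right, y down, z forward; pixel columns grow to the right and rows downward; lengths in m; the calibration is good to about 2 mm. A picture is of the moment at which its call begins: read the wrist's pose just before it. camera_params takes no time and is no camera call; for the wrist camera it gives the pose at the moment of the call.
- hand_in(): hands the job in; it is judged then, once.
The state is a dict: "clock": time; "joints": joint angles; "joint_velocities": joint speeds; "joint_efforts": joint torques, N m; "tcp_pos": TCP position; "ee_rot": TCP orientation; "force": force on the tool from outside, world axes, zero at the start; "torque": the same for the moment, N m; "finger_gap": finger opening in m; "gripper_force": force on a finger pad.
Only numpy, scipy, OpenCV 4.12 (cv2) and the standard library are available. Lean on these libraries where they do the work, as an engineer would, in place of code of your own. Each camera call takes 0.05 s, during which the arm holds its last target. There are 200 camera calls.

### The job

Fit the chopping blade (the attachment with two curved steel wings) in the bowl cutter: pick it up by its finger grip and push it down over the toothed spindle, rocking it a little about the upright axis until the teeth mesh and it drops fully home on the bowl floor. Let go only once it is home, and leave the paddle and the grating disc where they stand.

Things in the scene. Friction and masses are not known exactly. Their poses are not given: they have to be found in the camera images.
- cutter_grip (a point): Chopping blade (sizes in mm): grey hub 110 tall, 60 across, 220 g; on top a flat grip 56 long (x), 22 thick (y), from 62 up. Point: mid grip, on axis, 88 above the foot; z up. Two curved steel wings reach 67 out along +x, -x. Bore open below, 57 deep, 50 wide, 4 inward teeth from 6 above the foot, 26 between tips. Meshes at the spindle's yaw plus any multiple of 90 deg, 20 deg to spare.
- spindle (a point): (mm) Fixed spindle in the bowl cutter's steel bowl (190 wide inside, rim 45 high). Point: on its axis at bowl floor, 70 above table; z up. Four teeth, 38 over tips, 28 high, one along +x; above them a cone, 14 to 5 wide, top 54 above the floor, side play 6. Unmeshed, the blade's foot stops 22 above the floor; home, its foot is on the floor, grip point 88 above this point.
- paddle_grip (a point): Kneading paddle, left alone: the same grey hub and grip as the chopping blade, but two straight thick plastic arms reaching 66 mm out. Point: mid grip, on axis, 88 mm above the foot.
- grater_grip (a point): Grating disc, left alone: the same grey hub and grip as the chopping blade, but a flat round steel disc 130 mm across near the foot. Point: mid grip, on axis, 88 mm above the foot.
There are look-alikes about, which are no part of the job. Leave any green or red look-alike of the part that bears cutter_grip alone.

How it is judged:
By the outcome, as a careful person would: the job done as asked, in the order asked, and still so for the second after the job is handed in, with the robot touching nothing.
It also fails if it takes over 45 s, if anything falls off the work surface, if the arm or the gripper's body presses on something with over 40 N, if the wrist force passes 120 N, or if a joint passes its speed limit or range.

## Working session

There is one attempt and no reset: what is moved stays moved. The work goes in short steps, Python scripts to look and compute and a shell command to move; the robot and the scene stay as the last step left them, time stands still between calls to the robot, and variables do not carry over. Pictures are saved under pics/ and viewed, at most 10 in all, crops included, and the job is handed in when it is done.

```bash
mkdir -p pics
cat > h.py <<'E'
import numpy as np,cv2
from bench import *
def shot(n,save=None):
    P=camera_params(n); im,d=snapshot(n)
    np.savez(f'{n}.npz',im=im,d=d,K=P['intrinsics'],R=P['R'],t=P['t'])
    if save: cv2.imwrite('pics/'+save,im[:,:,::-1])
    return im,d
def cloud(n):
    f=np.load(f'{n}.npz');K,R,t,d=f['K'],f['R'],f['t'],f['d']
    v,u=np.mgrid[:420,:560]
    c=np.stack([(u-K[0,2])/K[0,0]*d,(v-K[1,2])/K[1,1]*d,d],-1)
    return (c-t)@R, f['im'], d
E
python3 - <<'E'
from h import *
shot('scene','scene.png');shot('side','side.png')
s=observe();print(s['clock'],s['tcp_pos'],s['ee_rot'],s['force'],s['finger_gap'])
E
```

```text
0.1 [0.25930681 0.59543382 0.22667414] [[-9.16813012e-01  3.99316234e-01 -6.68107858e-04]
 [ 3.99316793e-01  9.16811732e-01 -1.53182806e-03]
 [ 8.45311253e-07 -1.67118658e-03 -9.99998604e-01]] [ 0.14926367 -0.16187231 -0.08986042] 0.09397877932249012
```

View pics/scene.png

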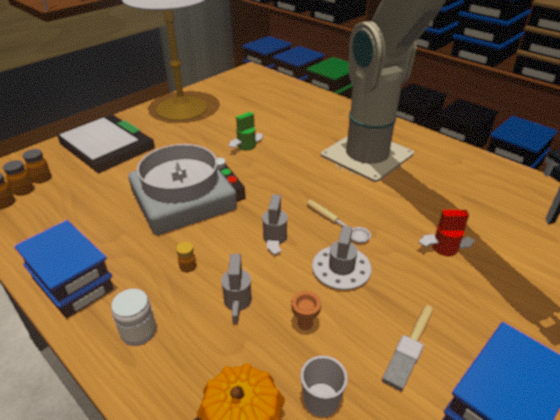

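View pics/side.png

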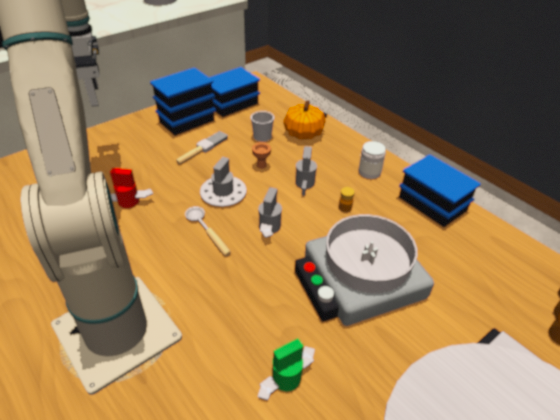

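Candidates in the scene picture are the grey hub with a bright wing at (275,222), the grey hub with a thick arm at (236,285) (paddle), the disc at (343,255), and the green (246,132) and red (451,235) look-alikes. The hub at (275,222) fits, and I'll confirm it in a crop.

Run:
```python
from h import *
a=cv2.imread('pics/scene.png')[185:325,200:300];b=cv2.imread('pics/side.png')[140:280,230:330]
c=cv2.imread('pics/side.png')[210:280,320:420]
c=cv2.resize(c,(400,280),interpolation=2)
z=lambda i:cv2.resize(i,(400,560),interpolation=2)
cv2.imwrite('pics/crop.png',np.hstack([z(a),z(b)]))
cv2.imwrite('pics/spin.png',c)
for n,pts in (('scene',[(275,205),(270,210),(280,205),(236,265),(345,235),(178,170),(275,248),(178,150)]),('side',[(271,198),(306,155),(223,168),(371,246),(266,232),(390,262)])):
    X,im,d=cloud(n)
    for u,v in pts: print(n,u,v,X[v,u].round(4))
```

```text
scene 275 205 [0.4678 0.064  0.1093]
scene 270 210 [0.4853 0.0653 0.1059]
scene 280 205 [0.4373 0.0505 0.0842]
scene 236 265 [0.6532 0.138  0.108 ]
scene 345 235 [0.4392 0.2396 0.1096]
scene 178 170 [ 0.5283 -0.2188  0.1015]
scene 275 248 [0.4959 0.0903 0.0122]
scene 178 150 [ 0.4675 -0.3017  0.0976]
side 271 198 [0.4496 0.0372 0.1089]
side 306 155 [0.6421 0.1235 0.1053]
side 223 168 [0.432  0.2225 0.0982]
side 371 246 [ 0.5192 -0.2304  0.1148]
side 266 232 [0.4152 0.0131 0.0304]
side 390 262 [ 0.5536 -0.2662  0.0695]
```

View pics/crop.png

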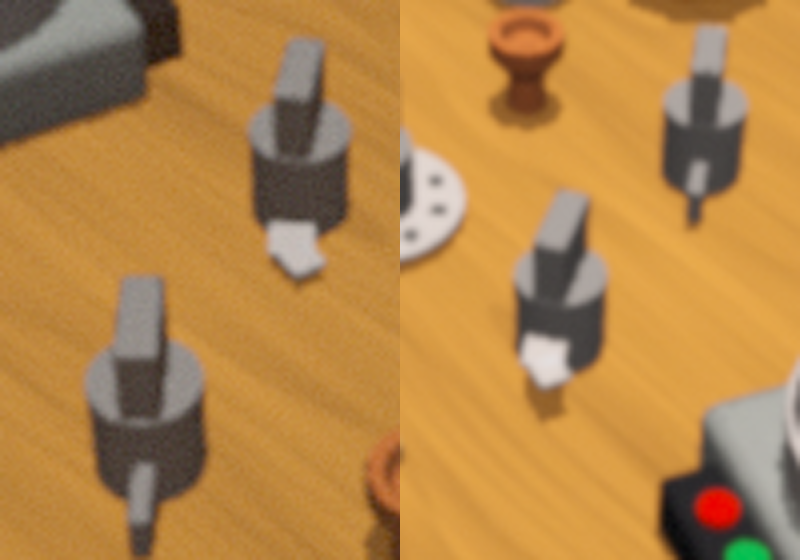

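View pics/spin.png

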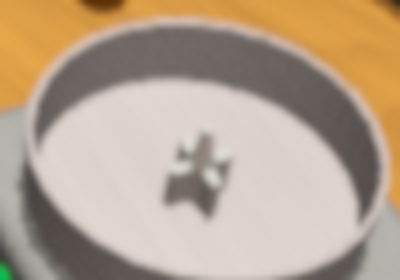

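The crops confirm it. The hub at scene (275,222) / side (270,212) has a bright curved steel wing, and the other one has plain thick arms (paddle). Now fit the grip, rim and spindle.

Run:
```python
from h import *
for n in ('scene','side'):
    X,im,d=cloud(n);P=X[d>0]
    q=P[(abs(P[:,0]-.46)<.06)&(abs(P[:,1]-.05)<.06)&(P[:,2]>.098)&(P[:,2]<.13)]
    r=cv2.minAreaRect(q[:,:2].astype(np.float32)*1000);print(n,'grip',len(q),r,q[:,2].max(),q.mean(0))
    c,V=np.linalg.eigh(np.cov(q[:,:2].T));print('axis',np.degrees(np.arctan2(V[1,1],V[0,1])))
    q=P[(abs(P[:,0]-.52)<.15)&(abs(P[:,1]+.23)<.15)&(P[:,2]>.110)&(P[:,2]<.135)]
    k=np.hypot(q[:,0]-.52,q[:,1]+.23); rim=q[(k>.085)]
    A=np.c_[2*rim[:,:2],np.ones(len(rim))];s=np.linalg.lstsq(A,(rim[:,:2]**2).sum(1),rcond=None)[0]
    print('rim',s[:2],np.sqrt(s[2]+s[0]**2+s[1]**2),rim[:,2].max())
    sp=P[(np.hypot(P[:,0]-s[0],P[:,1]-s[1])<.05)&(P[:,2]>.082)]
    print('spin',len(sp),sp.mean(0));
    t=sp[sp[:,2]>.106];print(len(t),t.mean(0) if len(t) else '')
```

```text
scene grip 190 ((460.4876403808594, 53.577030181884766), (57.059322357177734, 22.27399444580078), 35.982479095458984) 0.11254015559565256 [0.46303219 0.05600372 0.10760113]
axis -145.77281021325115
rim [ 0.52543392 -0.2252193 ] 0.09725582077070091 0.11816141599233532
spin 144 [ 0.52722326 -0.2223097   0.09679544]
27 [ 0.52656142 -0.22415445  0.113686  ]
side grip 160 ((455.7889404296875, 48.82839584350586), (55.55097579956055, 22.11710548400879), 33.76456069946289) 0.1122931403691147 [0.45217455 0.04558333 0.10785572]
axis -147.06067913940683
rim [ 0.52106053 -0.22846311] 0.09741160391838988 0.11802929337211103
spin 181 [ 0.51897713 -0.23004894  0.09655348]
25 [ 0.5191938  -0.22911471  0.11535871]
```

```bash
R='{"x":-3.3,"y":-3.5}'; python3 -m crank '[{"x":-3.3,"y":-3.5},{"x":-3.3,"y":-3.5},{"x":-3.3,"y":-3.5},{"x":-3.3,"y":-3.5},{"x":-3.3,"y":-3.5}]' 1; python3 -m crank '[{"x":-3.3,"y":-3.5},{"x":-3.3,"y":-3.5},{"x":-3.3,"y":-3.5},{"x":-3.3,"y":-3.5},{"x":-3.3,"y":-3.5}]'; python3 -m crank '[{"x":-3.3,"y":-3.5},{"x":-3.3,"y":-3.5},{"roll":-8.5},{"roll":-8.5},{"roll":-8.5}]'; python3 -m crank '[{"roll":-8.5},{"roll":-8.5},{"roll":-8.5},{"roll":-7.5},{"x":0}]'
python3 - <<'E'
from h import *
shot('wrist','w1.png');s=observe();print(s['clock'],s['tcp_pos'],s['ee_rot'],s['force'],s['joints'])
E
```

```text
0.15 [0.2593707  0.59552582 0.22678464] [[-9.16794750e-01  3.99358330e-01 -5.56531696e-04]
 [ 3.99358718e-01  9.16793851e-01 -1.28416534e-03]
 [-2.61729070e-06 -1.39957183e-03 -9.99999021e-01]] [ 0.68167615 -0.32222222  0.5840531 ] [-70.23259326  36.04701192   2.20349006  86.97886839  -1.5475404
  57.08398441  -1.14587924]validation failed for argument at $[0]...
validation failed for argument at $[0]...
validation failed for argument at $[0]...
validation failed for argument at $[0]...
```

View pics/w1.png

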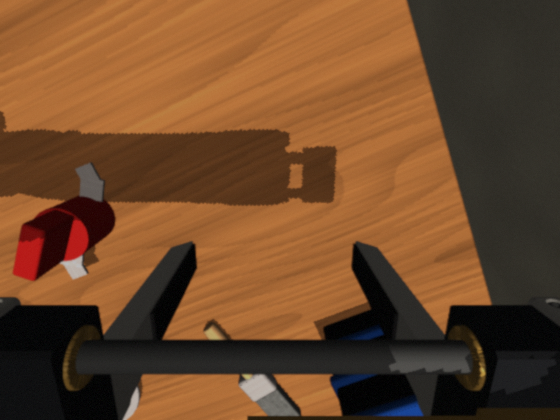

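The wrist picture shows the arm still at its start, with the red look-alike at (60,235). The moves were refused, so each row probably needs all four keys.

```bash
python3 -m crank '[{"x":-3.3,"y":-3.5,"z":0,"roll":0},{"x":-3.3,"y":-3.5,"z":0,"roll":0},{"x":-3.3,"y":-3.5,"z":0,"roll":0},{"x":-3.3,"y":-3.5,"z":0,"roll":0},{"x":-3.3,"y":-3.5,"z":0,"roll":0}]' 1
```

```text
clock: 0.65
tcp_pos: [0.3412, 0.3677, 0.2274]
ee_rot: [[-0.917, 0.399, 0.0], [0.399, 0.917, -0.0], [-0.0, -0.0, -1.0]]
force: [0.8, 0.6, 0.4]
finger_gap: 0.0939
gripper_force: 0.0
```

```bash
python3 -m crank '[{"x":-3.3,"y":-3.5,"z":0,"roll":0},{"x":-3.3,"y":-3.5,"z":0,"roll":0},{"x":-3.3,"y":-3.5,"z":0,"roll":0},{"x":-3.3,"y":-3.5,"z":0,"roll":0},{"x":-3.3,"y":-3.5,"z":0,"roll":0}]';  python3 -m crank '[{"x":-3.3,"y":-3.5,"z":0,"roll":0},{"x":-3.3,"y":-3.5,"z":0,"roll":0},{"x":0,"y":0,"z":0,"roll":-8.5},{"x":0,"y":0,"z":0,"roll":-8.5},{"x":0,"y":0,"z":0,"roll":-8.5}]'; python3 -m crank '[{"x":0,"y":0,"z":0,"roll":-8.5},{"x":0,"y":0,"z":0,"roll":-8.5},{"x":0,"y":0,"z":0,"roll":-8.5},{"x":0,"y":0,"z":0,"roll":-7.5},{"x":0,"y":0,"z":0,"roll":0}]'
python3 - <<'E'
from h import *
shot('wrist','w2.png');s=observe();print(s['force'],s['joints'])
X,im,d=cloud('wrist');P=X[d>0]
q=P[(abs(P[:,0]-.46)<.06)&(abs(P[:,1]-.05)<.06)&(P[:,2]>.103)&(P[:,2]<.125)]
print(len(q),cv2.minAreaRect(q[:,:2].astype(np.float32)*1000),q.mean(0))
E
```

```text
clock: 1.15
tcp_pos: [0.4226, 0.1414, 0.2275]
ee_rot: [[-0.917, 0.399, 0.0], [0.399, 0.917, 0.0], [-0.0, 0.0, -1.0]]
force: [1.0, 0.3, 0.2]
finger_gap: 0.0941
gripper_force: 0.0
clock: 1.65
tcp_pos: [0.4548, 0.0521, 0.2273]
ee_rot: [[-0.999, -0.039, -0.0], [-0.039, 0.999, -0.0], [0.0, -0.0, -1.0]]
force: [0.7, 0.1, -0.2]
finger_gap: 0.0938
gripper_force: 0.0
clock: 2.15
tcp_pos: [0.4547, 0.0526, 0.2274]
ee_rot: [[-0.819, -0.573, -0.0], [-0.573, 0.819, 0.0], [0.0, 0.0, -1.0]]
force: [-1.3, 0.5, 0.6]
finger_gap: 0.094
gripper_force: 0.0
[ 0.13014945 -0.15784488 -0.12733411] [ -2.85684557  20.70009815  -9.66758268 116.17293873   4.92152389
  43.52280437 109.3031376 ]
1490 ((456.4456787109375, 51.11272430419922), (54.84800338745117, 21.929664611816406), 34.289432525634766) [0.45561317 0.05032481 0.10996422]
```

View pics/w2.png

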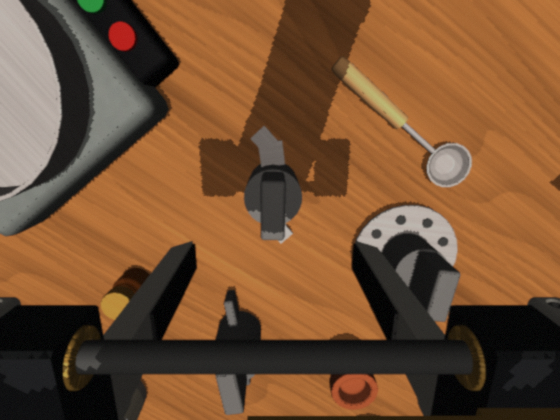

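The wrist view shows the grip at (273,207), upright and in line with the fingers, with curved wings at (266,145) and (284,233) and nothing under the fingers. I'll shift −2 mm in y, descend and close.

```bash
python3 -m crank '[{"x":-0.1,"y":-0.2,"z":3.6,"roll":0},{"x":0,"y":0,"z":4,"roll":0},{"x":0,"y":0,"z":4,"roll":0},{"x":0,"y":0,"z":2,"roll":0},{"x":0,"y":0,"z":0,"roll":0}]';  python3 -m crank '[{"x":0,"y":0,"z":0,"roll":0},{"x":0,"y":0,"z":0,"roll":0},{"x":0,"y":0,"z":0,"roll":0},{"x":0,"y":0,"z":0,"roll":0},{"x":0,"y":0,"z":0,"roll":0}]' 0 45; python3 -m crank '[{"x":0,"y":0,"z":0,"roll":0},{"x":0,"y":0,"z":0,"roll":0},{"x":0,"y":0,"z":0,"roll":0},{"x":0,"y":0,"z":0,"roll":0},{"x":0,"y":0,"z":0,"roll":0}]'
```

```text
clock: 2.7
tcp_pos: [0.4548, 0.0514, 0.0891]
ee_rot: [[-0.821, -0.571, -0.006], [-0.571, 0.821, -0.001], [0.005, 0.002, -1.0]]
force: [0.2, 0.2, 0.8]
finger_gap: 0.0942
gripper_force: 0.0
clock: 3.2
tcp_pos: [0.4573, 0.0517, 0.0921]
ee_rot: [[-0.82, -0.573, 0.001], [-0.573, 0.82, 0.0], [-0.001, -0.001, -1.0]]
force: [-0.8, -0.8, -0.7]
finger_gap: 0.0573
gripper_force: 0.0
clock: 3.7
tcp_pos: [0.4566, 0.0517, 0.0913]
ee_rot: [[-0.82, -0.573, -0.001], [-0.573, 0.82, -0.0], [0.0, 0.0, -1.0]]
force: [-0.2, 0.6, -1.9]
finger_gap: 0.0217
gripper_force: 45.0
```

```bash
python3 -m crank '[{"x":0,"y":0,"z":-3,"roll":0},{"x":0,"y":0,"z":-4,"roll":0},{"x":0,"y":0,"z":-4,"roll":0},{"x":0,"y":0,"z":-4,"roll":0},{"x":0,"y":0,"z":0,"roll":0}]';  python3 -m crank '[{"x":0,"y":-4.4,"z":0,"roll":0},{"x":0,"y":-4.4,"z":0,"roll":0},{"x":0,"y":-4.4,"z":0,"roll":0},{"x":0,"y":-4.4,"z":0,"roll":0},{"x":0,"y":0,"z":0,"roll":0}]'
python3 - <<'E'
from h import *
shot('wrist','w3.png');s=observe();print(s['force'],s['joints'])
E
```

```text
clock: 4.2
tcp_pos: [0.4598, 0.0522, 0.2457]
ee_rot: [[-0.82, -0.573, 0.009], [-0.573, 0.82, 0.001], [-0.008, -0.004, -1.0]]
force: [1.5, -0.6, -2.8]
finger_gap: 0.0217
gripper_force: 45.0
clock: 4.7
tcp_pos: [0.5593, -0.0997, 0.2392]
ee_rot: [[-0.824, -0.566, -0.0], [-0.566, 0.824, -0.004], [0.002, -0.003, -1.0]]
force: [-0.0, -0.1, -2.5]
finger_gap: 0.0218
gripper_force: 45.0
[-0.42698824 -0.02206675 -2.89823878] [ 12.23796119  28.45579882  -8.0624462   99.60727551   4.92587684
  52.43642813 126.76676032]
```

View pics/w3.png

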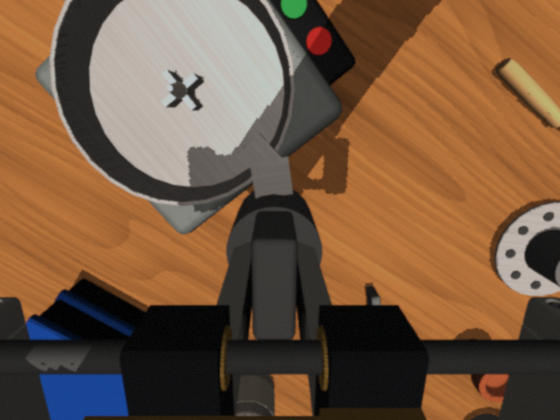

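The wrist view shows the blade held level, and the spindle's four teeth as an X around (184,90). Next I'll fit the spindle's centre and yaw.

Run:
```python
from h import *
X,im,d=cloud('wrist')
cv2.imwrite('pics/teeth.png',cv2.resize(np.ascontiguousarray(im[60:120,150:220,::-1]),(700,600),interpolation=2))
P=X[55:125,145:225].reshape(-1,3)
for lo,hi in((.09,.103),(.118,.128)):
    q=P[(P[:,2]>lo)&(P[:,2]<hi)];r=cv2.minEnclosingCircle(q[:,:2].astype(np.float32)*1000);print(len(q),q.mean(0),r)
    if lo<.1:
        for c in (q.mean(0)[:2],np.array(r[0])/1000):
            v=(q[:,:2]-c);w=v[np.hypot(*v.T)>.011];a=np.arctan2(w[:,1],w[:,0])
            print('yaw',np.degrees(np.angle(np.exp(4j*a).mean()))/4,abs(np.exp(4j*a).mean()))
al=X[:200,:320].reshape(-1,3); rim=al[(al[:,2]>.111)&(al[:,2]<.119)];k=np.hypot(rim[:,0]-.523,rim[:,1]+.227);rim=rim[(k>.09)&(k<.106)]
A=np.c_[2*rim[:,:2],np.ones(len(rim))];s=np.linalg.lstsq(A,(rim[:,:2]**2).sum(1),rcond=None)[0];print('rim',s[:2],np.sqrt(s[2]+s[0]**2+s[1]**2))
# held blade grip
g=X[200:420].reshape(-1,3)
s=observe();R=s['ee_rot'];print('tool yaw y',np.degrees(np.arctan2(R[1,1],R[0,1])),s['tcp_pos'])
g=X.reshape(-1,3);g=g[(np.hypot(g[:,0]-.56,g[:,1]+.1)<.05)&(g[:,2]>.15)];print('hub z',np.percentile(g[:,2],[5,25,50,75,95]))
```

```text
605 [ 0.52203332 -0.22546421  0.09754581] ((522.7229614257812, -226.714599609375), 19.405696868896484)
yaw -17.514123791154457 0.8536815747216426
yaw -17.6271903758106 0.8437751257192457
70 [ 0.52237321 -0.22573347  0.12248329] ((522.6260986328125, -226.21420288085938), 3.4340481758117676)
rim [ 0.52250584 -0.22637657] 0.09683052580505346
tool yaw y 124.6461325805827 [ 0.55746605 -0.09594457  0.23911911]
hub z [0.20736675 0.25949911 0.33130227 0.3385212  0.33979423]
```

View pics/teeth.png

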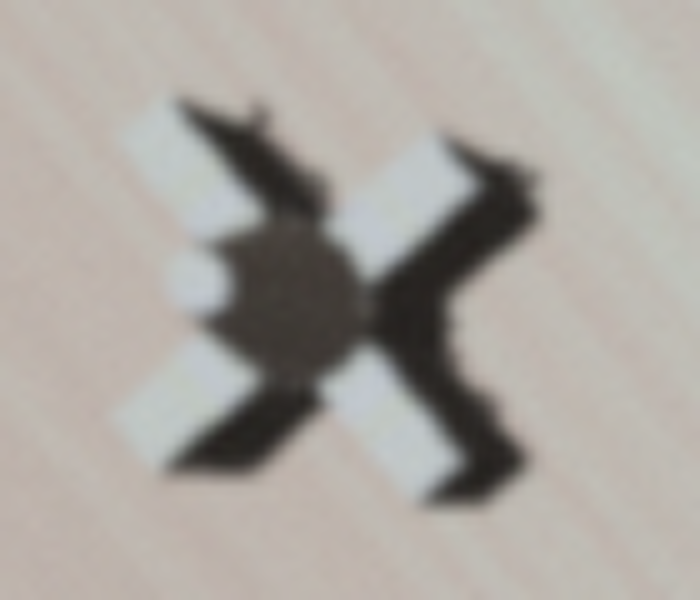

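Spindle: (0.5226, −0.2263), yaw −17.5°, teeth 38 mm across, which matches. The blade yaw is 34.6°, so it needs −52° in world, which is roll +52 (away from the joint 7 limit).

```bash
python3 -m crank '[{"x":3.4,"y":-2.9,"z":0,"roll":0},{"x":3.5,"y":-2.9,"z":0,"roll":0},{"x":3.5,"y":-2.9,"z":0,"roll":0},{"x":0,"y":0,"z":0,"roll":8},{"x":0,"y":0,"z":0,"roll":8}]';  python3 -m crank '[{"x":0,"y":0,"z":0,"roll":8},{"x":0,"y":0,"z":0,"roll":8},{"x":0,"y":0,"z":0,"roll":8},{"x":0,"y":0,"z":0,"roll":8},{"x":0,"y":0,"z":0,"roll":4}]'; python3 -m crank '[{"x":0,"y":0,"z":0,"roll":0},{"x":0,"y":0,"z":0,"roll":0},{"x":0,"y":0,"z":0,"roll":0},{"x":0,"y":0,"z":0,"roll":0},{"x":0,"y":0,"z":0,"roll":0}]'
python3 - <<'E'
from h import *
s=observe();R=s['ee_rot'];p=s['tcp_pos'];print(p,'blade yaw',np.degrees(np.arctan2(R[1,0],R[0,0]))-180,'tool dxy cm',100*(R.T@(np.array([.5226,-.2263,0])-p)),s['joints'])
E
```

```text
clock: 5.25
tcp_pos: [0.5202, -0.2241, 0.2399]
ee_rot: [[-0.949, -0.317, -0.003], [-0.317, 0.949, 0.001], [0.002, 0.002, -1.0]]
force: [0.5, 1.0, -2.7]
finger_gap: 0.0218
gripper_force: 45.0
clock: 5.75
tcp_pos: [0.5213, -0.2214, 0.24]
ee_rot: [[-0.955, 0.296, -0.003], [0.296, 0.955, 0.002], [0.003, 0.001, -1.0]]
force: [0.6, 0.0, -2.8]
finger_gap: 0.0218
gripper_force: 45.0
clock: 6.25
tcp_pos: [0.5222, -0.2234, 0.2414]
ee_rot: [[-0.956, 0.293, -0.0], [0.293, 0.956, 0.0], [0.0, 0.0, -1.0]]
force: [-0.7, 0.1, -2.3]
finger_gap: 0.0215
gripper_force: 45.0
[ 0.52221345 -0.223436    0.24141144] blade yaw -17.02007116172527 tool dxy cm [-0.1242322  -0.26622584 24.14108642] [16.0509338  28.40778562  6.46703734 99.51179988 -3.89304499 52.30612197
 97.10777137]
```

```bash
python3 -m crank '[{"x":-0.1,"y":-0.25,"z":1,"roll":0},{"x":0,"y":0,"z":1.5,"roll":0},{"x":0,"y":0,"z":1.5,"roll":0},{"x":0,"y":0,"z":1,"roll":0},{"x":0,"y":0,"z":0.3,"roll":0}]'; python3 -m crank '[{"x":0,"y":0,"z":0.3,"roll":0},{"x":0,"y":0,"z":0.2,"roll":0},{"x":0,"y":0,"z":0.2,"roll":0},{"x":0,"y":0,"z":0.2,"roll":0},{"x":0,"y":0,"z":0,"roll":0}]'
```

```text
clock: 6.75
tcp_pos: [0.5217, -0.226, 0.1869]
ee_rot: [[-0.956, 0.293, -0.002], [0.293, 0.956, 0.001], [0.003, 0.0, -1.0]]
force: [-0.3, 0.1, -3.0]
finger_gap: 0.0218
gripper_force: 45.0
clock: 7.25
tcp_pos: [0.5225, -0.2261, 0.1794]
ee_rot: [[-0.956, 0.293, -0.0], [0.293, 0.956, 0.0], [0.0, 0.0, -1.0]]
force: [-0.7, 0.3, -2.1]
finger_gap: 0.022
gripper_force: 45.0
```

It's already below the unmeshed stop with no force, so it has meshed. Continuing gently.

```bash
python3 -m crank '[{"x":0,"y":0,"z":0.3,"roll":0},{"x":0,"y":0,"z":0.3,"roll":0},{"x":0,"y":0,"z":0.3,"roll":0},{"x":0,"y":0,"z":0.2,"roll":0},{"x":0,"y":0,"z":0,"roll":0}]'; python3 -m crank '[{"x":0,"y":0,"z":0.2,"roll":0},{"x":0,"y":0,"z":0.2,"roll":0},{"x":0,"y":0,"z":0.2,"roll":0},{"x":0,"y":0,"z":0.1,"roll":0},{"x":0,"y":0,"z":0,"roll":0}]'
```

```text
clock: 7.75
tcp_pos: [0.5223, -0.226, 0.168]
ee_rot: [[-0.956, 0.293, -0.001], [0.293, 0.956, 0.0], [0.001, 0.0, -1.0]]
force: [-0.6, 0.7, -1.9]
finger_gap: 0.0214
gripper_force: 45.0
clock: 8.25
tcp_pos: [0.5225, -0.2262, 0.1614]
ee_rot: [[-0.956, 0.293, -0.0], [0.293, 0.956, 0.0], [0.0, -0.0, -1.0]]
force: [-0.1, -0.2, -2.4]
finger_gap: 0.0215
gripper_force: 45.0
```

Still no floor force (−2.4 N is the blade's weight). Pushing on in 1 mm steps until contact.

```bash
python3 -m crank '[{"x":0,"y":0,"z":0.1,"roll":0},{"x":0,"y":0,"z":0,"roll":0},{"x":0,"y":0,"z":0,"roll":0}]'; python3 -m crank '[{"x":0,"y":0,"z":0.1,"roll":0},{"x":0,"y":0,"z":0,"roll":0},{"x":0,"y":0,"z":0,"roll":0}]'
```

```text
clock: 8.55
tcp_pos: [0.5227, -0.2262, 0.1613]
ee_rot: [[-0.956, 0.293, 0.001], [0.293, 0.956, -0.0], [-0.001, 0.0, -1.0]]
force: [-1.4, 0.8, 6.5]
finger_gap: 0.0218
gripper_force: 45.0
clock: 8.85
tcp_pos: [0.5227, -0.2262, 0.1613]
ee_rot: [[-0.956, 0.293, 0.001], [0.293, 0.956, -0.0], [-0.001, 0.0, -1.0]]
force: [-3.3, 2.7, 12.9]
finger_gap: 0.0217
gripper_force: 45.0
```

The foot is on the floor: it stopped at 0.1613, the expected home height. I'll relieve the push, open and retreat.

```bash
python3 -m crank '[{"x":0,"y":0,"z":-0.15,"roll":0},{"x":0,"y":0,"z":0,"roll":0}]'; python3 -m crank '[{"x":0,"y":0,"z":0,"roll":0},{"x":0,"y":0,"z":0,"roll":0},{"x":0,"y":0,"z":0,"roll":0},{"x":0,"y":0,"z":0,"roll":0},{"x":0,"y":0,"z":0,"roll":0}]' 0.7; python3 -m crank '[{"x":0,"y":0,"z":-1,"roll":0},{"x":0,"y":0,"z":-3,"roll":0},{"x":0,"y":0,"z":-4,"roll":0},{"x":0,"y":0,"z":-4,"roll":0},{"x":0,"y":0,"z":0,"roll":0}]'
python3 - <<'E'
from h import *
shot('side','s2.png');shot('wrist','w4.png')
X,im,d=cloud('wrist');P=X[d>0];q=P[(np.hypot(P[:,0]-.5226,P[:,1]+.2263)<.045)&(P[:,2]>.165)&(P[:,2]<.2)]
print(len(q),np.median(q,0),cv2.minAreaRect(q[:,:2].astype(np.float32)*1000))
E
```

```text
clock: 9.05
tcp_pos: [0.5229, -0.2263, 0.1613]
ee_rot: [[-0.956, 0.293, 0.001], [0.293, 0.956, -0.0], [-0.001, -0.0, -1.0]]
force: [0.2, 0.1, 4.7]
finger_gap: 0.0218
gripper_force: 45.0
clock: 9.55
tcp_pos: [0.5225, -0.2261, 0.1609]
ee_rot: [[-0.956, 0.293, -0.0], [0.293, 0.956, 0.0], [0.0, 0.0, -1.0]]
force: [0.5, -0.2, 0.5]
finger_gap: 0.0581
gripper_force: 0.0
clock: 10.05
tcp_pos: [0.5257, -0.2277, 0.2872]
ee_rot: [[-0.956, 0.293, 0.011], [0.293, 0.956, -0.004], [-0.012, -0.001, -1.0]]
force: [0.2, -0.4, -0.3]
finger_gap: 0.066
gripper_force: 0.0
1655 [ 0.51986575 -0.22703358  0.18012705] ((522.7980346679688, -227.69505310058594), (22.003536224365234, 55.086082458496094), 72.37799072265625)
```

View pics/s2.png

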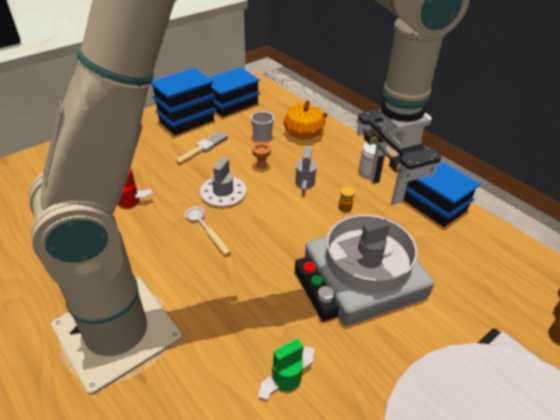

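The side view shows the blade seated in the bowl at (372,245). The grip top is at 0.180 m, which is 110 mm above the bowl floor, so it is home. The paddle (306,170) and grater (223,185) are untouched, and the gripper is clear. Handing in.

```bash
python3 -m crank '[{"x":0,"y":0,"z":0,"roll":0},{"x":0,"y":0,"z":0,"roll":0},{"x":0,"y":0,"z":0,"roll":0}]'|head -1; python3 -c "from bench import *;print(hand_in())"
```

```text
clock: 10.45
the job is handed in; nothing more can be done
None
```

The chopping blade is fully home on the spindle and released, the paddle and grating disc were left where they stood, and the job was handed in at about 10.5 s; no verdict came back.

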